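Set out the alabaster turner's show table

TASK

Set out the finished pieces on the bench for the visitors: stand the white pedestal in the middle of the slate mat and the honey-brown jar centred on top of the pedestal, the green candlestick in the middle of the cork mat, and the rose box on the bench midway between the centres of the two mats, in line with them. Stand the blue cup on the bench behind the cork mat (on the side away from the robot), its centre 10 cm from the mat's centre, square to the row of the two mats. Set every piece down gently and upright without dropping it, let go of all of them, and leave the white vase, the wax bottle and the uncut stone block where they stand.

Things in the scene. Friction and masses are not known exactly. Their poses are not given: they have to be found in the camera images.
- slate: Dark grey square slate mat, 100 x 100 x 6 mm, fixed on the bench. Origin at the centre of its underside (bench level), so its top is 6 mm above the origin. Its y axis runs along the row that the two mats form; its x axis is square to that row and points to the far side, away from the robot.
- cork: Round brown cork mat, 100 mm across, 6 mm thick, fixed on the bench. Origin at the centre of its underside (bench level); axes parallel to those of the slate mat. Its centre lies exactly 240 mm from the slate mat's, along the slate's y axis, to the left or to the right of the slate.
- pedestal: White alabaster pedestal: a plain upright cylinder 60 mm across, 50 mm tall, flat top, two thin grey bands round it; 0.3 kg. Origin at the centre of its underside, z up; stands upright at the start.
- jar: Honey-brown (amber) alabaster lidded jar, one solid piece, 76 mm tall: foot 44 mm across, straight body 52 mm across from 12 to 46 mm height, then a darker lid and a 16 mm ball knob on top; 0.2 kg. Origin at the centre of its underside, z up; stands upright at the start.
- candlestick: Dark green marble candlestick, 85 mm tall: foot 56 mm across and 9 mm high, thin stem 22 mm across, and a straight-sided head 40 mm across from 44 to 85 mm height; 0.3 kg. Origin at the centre of its underside, z up; stands upright at the start.
- rosebox: Rose-pink round alabaster box, closed, one solid piece: cylinder 58 mm across, 44 mm tall, pale disc on top; 0.2 kg. Origin at the centre of its underside, z up; stands upright at the start.
- bluecup: Blue stone cup, open and empty, 60 mm tall: 44 mm across at the foot, 50 mm at 20 mm height, 52 mm at the rim, walls 4 mm; 0.12 kg. Origin at the centre of its underside, z up; stands upright at the start.
- vase: Bystander: white alabaster vase, 110 mm tall, 62 mm across at its widest, narrow neck and a dark mouth. Not to be moved. Origin at the centre of its underside, z up; stands upright at the start.
- waxbottle: Bystander: amber glass bottle with a paper label and a black cap, 54 mm across, 120 mm tall. Not to be moved. Origin at the centre of its underside, z up; stands upright at the start.
- blank: Bystander: uncut cream-coloured stone block, 60 x 60 x 45 mm. Not to be moved. Origin at the centre of its underside. (Mallet, brush, scraper, gouges, chest, basket, tool block and stock lie farther off: beyond x = 0.77 m or beyond y = 0.5 m to either side.)

How it is judged:
At the end, for the whole second after the job is handed in: All upright, released, at rest: pedestal on slate and candlestick on cork within 13 mm of centre; jar on pedestal within 10 mm; rose box on the bench at the mats' midpoint and blue cup on the bench 100 mm behind the cork's centre, square to the row, each within 15 mm along and across the row (horizontal distance between pedestal and slate below 0.013 m and z of pedestal in the frame of slate between 0.003 and 0.009 m and horizontal distance between jar and pedestal below 0.01 m and z of jar in the frame of pedestal between 0.046 and 0.054 m and horizontal distance between candlestick and cork below 0.013 m and z of candlestick in the frame of cork between 0.003 and 0.009 m and x of rosebox in the frame of slate between -0.015 and 0.015 m and horizontal distance between rosebox and slate below 0.135 m and horizontal distance between rosebox and cork below 0.135 m and height (world z) of each of rosebox, bluecup below 0.004 m and x of bluecup in the frame of cork between 0.085 and 0.115 m and y of bluecup in the frame of cork between -0.015 and 0.015 m and angle between each of pedestal, jar, candlestick, rosebox, bluecup's own z axis and vertical below 0.1 rad and linear speed of each of pedestal, jar, candlestick, rosebox, bluecup below 0.02 m/s and contact force between each of pedestal, jar, candlestick, rosebox, bluecup and the fingers below 0.1 N); the robot touches nothing.
It fails at once if a bystander (vase, wax bottle or stone block) is moved by more than 20 mm (distance of any of vase, waxbottle, blank from where it was at the start of the episode above 0.02 m).
It fails at once if a piece is dropped: it falls free of the fingers faster than 0.6 m/s (a fall of about 18 mm) ((linear speed of pedestal above 0.6 m/s and contact force between pedestal and the fingers below 0.05 N) or (linear speed of jar above 0.6 m/s and contact force between jar and the fingers below 0.05 N) or (linear speed of candlestick above 0.6 m/s and contact force between candlestick and the fingers below 0.05 N) or (linear speed of rosebox above 0.6 m/s and contact force between rosebox and the fingers below 0.05 N) or (linear speed of bluecup above 0.6 m/s and contact force between bluecup and the fingers below 0.05 N)).
It also fails if it takes over 115 s, if anything falls off the work surface, if the arm or the gripper's body presses on something with over 40 N, if the wrist force passes 120 N, or if a joint passes its speed limit or range.

ROBOT

A 6-joint arm with a two-finger parallel gripper is mounted at the origin on the work surface. World frame = base frame: x ahead of the robot, y to its left, z up, the work surface at z = 0. Lengths are in m, angles in rad, forces in N, time in s.
With the tool pointing down it reaches from about 0.25 to 0.775 m from the base axis. Payload 4 kg.
Tool frame: the origin (TCP) lies on the centre line of the jaws, within the pads' length; the fingertips stand 17 mm ahead of it and the grasp point (between the pads) lies 2 mm behind it; z points along the fingers, y is the line along which they close (so a half turn about z gives the same grasp; the last joint's range is limited). The gripper opens to 94 mm and grips with 3 to 60 N. Pads are 16 mm wide; open, the fingers measure 119 mm over their backs; the gripper's body (75 mm by 177 mm) begins 78 mm behind the grasp point.
Start: joints at [1.232, 0.087, 1.371, -0, 1.684, -0.103], TCP at [0.128, 0.535, 0.223] pointing down, gripper open.
Joint ranges: [-3.1, 3.1], [-0.76, 2.03], [0.27, 2.55], [-1.08, 4.22], [0.17, 2.65], [-2.57, 2.57]. Speed limits (rad/s): [2.79, 2.79, 3.14, 3.14, 3.14, 3.14].

INTERFACE

Orientations are given as [roll, pitch, yaw] about the fixed x, y, z axes, in that order (R = Rz(yaw) Ry(pitch) Rx(roll)).
In Python, from bench import robot gives the robot as it stands.
- The arm moves only by the tool servo_tool, never from a script. Its argument "plan" is a list of rows, each a list of 7 numbers: the shift along the tool's x, y, z normalised to -1 to 1, where 1 is 0.1 m, then the turn, a rotation vector about the tool's x, y, z normalised to -1 to 1, where 1 is pi/2 rad, then the finger opening in mm, from 0 to 94. In form: [[x, y, z, ax, ay, az, gripper], ...]. A call has 1 to 12 rows; each row is the pose to reach, as a shift and turn from the pose commanded when the call began, along the tool's axes at that moment; what a row does not reach only later rows make up. A row lasts 1/12 s, in which the tool goes at most 41.7 mm and 7.16 degrees, less where a joint would pass 70% of its speed; a pose out of reach is approached as far as the arm can. A call with a number of a shift or a turn outside -1 to 1 is refused whole. A call with a gripper value outside its range is refused whole. The fingers move at their own pace and stop on an object; the grip force is fixed at half the most. Time passes only in rows, so rows that repeat a pose let the fingers close. It gives the time, the measured TCP pose, the force, the opening and the grip force at its end, in the units of the state.
- robot.get_obs(): the state, without advancing time (a new reading comes with each control period).
- robot.snapshot(name): name is "side" or "top"; returns the picture (384x512x3 uint8, red, green, blue); there is no depth.
- robot.camera_params(name): a dict with "camera_matrix" (3x3 intrinsics, pixels), "rvec" (rotation vector, rad) and "tvec" (3), from world to camera coordinates, as OpenCV has them. Camera axes: x right, y down, z forward; pixel columns grow to the right and rows downward; lengths in m; the calibration is good to about 2 mm. A picture is of the moment at which its call begins. camera_params takes no time and is no camera call.
- robot.close_job(): hands the job in; it is judged then, once.
Trained networks look in the newest picture that a camera, given by its name, has taken for a name from the list of things; names that differ only in an ending like _2 or _b are one class to them, and where a whole thing is asked for, a point or a joint stands for the part that bears it (a point fixed in the world has none). Each returns a list of dicts, best first, with "conf" (0 to 1); they miss things now and then, are a little off and sometimes report something else, mostly with a low value. They report only what shows in the picture. A call takes as long as a camera call.
- robot.find_in(thing, camera): "extent" ([centre column, centre row, width, height] in pixels, round what is visible of it).
The state is a dict: "time": time; "joint_positions": joint angles; "qvel": joint speeds; "joint_torque": joint torques, N m; "tool_pos": TCP position; "ee_rot": TCP orientation; "wrist_force": force on the tool from outside, world axes, zero at the start; "wrist_torque": the same for the moment, N m; "width": finger opening in m; "finger_force": force on a finger pad.
Only numpy, scipy, OpenCV 4.12 (cv2) and the standard library are available. Lean on these libraries where they do the work, as an engineer would, in place of code of your own. Each camera call takes 0.05 s, during which the arm holds its last target. There are 200 camera calls.

## Working session

There is one attempt and no reset: what is moved stays moved. The work goes in short steps, Python scripts to look and compute and a tool call to move; the robot and the scene stay as the last step left them, time stands still between calls to the robot, and variables do not carry over. Pictures are saved under pics/ and viewed, at most 14 in all, crops included, and the job is handed in when it is done.

Besides the shell and the picture viewer there is one more tool, called after ">>>" as name([rows], argument=value, ...), one row to a line, values as JSON. servo_tool: Moves the arm, as the interface text tells. Scaled input: -1 to 1 covers 0.1 m each way for a shift and pi/2 rad each way for a turn. Its arguments: {"type":"object","properties":{"plan":{"type":"array","items":{"type":"array","items":{"type":"number"}}}},"required":["plan"]}

```bash
ls; mkdir -p pics
cat > h.py <<'E'
import numpy as np, cv2
from bench import robot
def cam(n):
    p=robot.camera_params(n);K=np.array(p["camera_matrix"],float);R=cv2.Rodrigues(np.array(p["rvec"],float))[0];t=np.array(p["tvec"],float).ravel();return K,R,t
def ray(n,u,v,z):
    K,R,t=cam(n);d=R.T@np.linalg.inv(K)@[u,v,1];c=-R.T@t;return c+d*(z-c[2])/d[2]
def proj(n,P):
    K,R,t=cam(n);q=K@(R@np.array(P,float)+t);return q[:2]/q[2]
E
python3 - <<'E'
from h import *
for n in("top","side"):
    im=robot.snapshot(n);cv2.imwrite(f"pics/{n}0.png",im[:,:,::-1])
    K,R,t=cam(n);print(n,K[0,0],-R.T@t, R[2])
    for th in "slate cork pedestal jar candlestick rosebox bluecup vase waxbottle blank".split():
        print(th,[(np.round(d["extent"],0).tolist(),round(d["conf"],2),np.round(ray(n,d["extent"][0],d["extent"][1],.03)[:2],3).tolist()) for d in robot.find_in(th,n)[:2]])
o=robot.get_obs();print(o["time"],o["tool_pos"],o["ee_rot"],o["width"])
E
```

```text
pics
top 453.8753846880656 [0.38995298 0.00377413 1.28033733] [ 0.13666416 -0.00454914 -0.99060699]
slate [([362.0, 253.0, 20.0, 20.0], 0.26, [0.402, -0.296])]
cork [([201.0, 233.0, 36.0, 33.0], 0.72, [0.446, 0.147]), ([173.0, 143.0, 28.0, 25.0], 0.49, [0.697, 0.236])]
pedestal [([145.0, 243.0, 24.0, 21.0], 0.79, [0.416, 0.298])]
jar [([146.0, 187.0, 23.0, 22.0], 0.71, [0.57, 0.305])]
candlestick [([369.0, 187.0, 27.0, 22.0], 0.91, [0.586, -0.316])]
rosebox [([361.0, 253.0, 23.0, 20.0], 0.62, [0.404, -0.293]), ([148.0, 187.0, 20.0, 18.0], 0.42, [0.572, 0.298])]
bluecup [([252.0, 148.0, 18.0, 19.0], 0.85, [0.689, 0.012])]
vase [([94.0, 209.0, 28.0, 24.0], 0.64, [0.506, 0.444]), ([148.0, 187.0, 23.0, 20.0], 0.46, [0.57, 0.299])]
waxbottle [([414.0, 223.0, 32.0, 22.0], 0.79, [0.489, -0.441]), ([97.0, 211.0, 31.0, 24.0], 0.47, [0.499, 0.434])]
blank [([173.0, 141.0, 33.0, 25.0], 0.87, [0.703, 0.235])]
side 375.2018099169095 [ 0.31348842 -0.71873844  0.77884128] [ 0.24083529  0.67886517 -0.69364288]
slate [([223.0, 235.0, 47.0, 40.0], 0.76, [0.451, -0.122]), ([194.0, 113.0, 13.0, 31.0], 0
[... 181 characters left out ...]
18, 0.278])]
jar [([198.0, 178.0, 34.0, 24.0], 0.67, [0.441, 0.111]), ([220.0, 132.0, 14.0, 21.0], 0.53, [0.571, 0.313])]
candlestick [([300.0, 278.0, 22.0, 40.0], 0.67, [0.58, -0.303])]
rosebox [([225.0, 298.0, 24.0, 28.0], 0.92, [0.402, -0.295])]
bluecup [([288.0, 178.0, 18.0, 25.0], 0.75, [0.694, 0.018])]
vase [([192.0, 112.0, 17.0, 34.0], 0.97, [0.51, 0.467]), ([288.0, 336.0, 29.0, 49.0], 0.58, [0.498, -0.421])]
waxbottle [([288.0, 336.0, 27.0, 48.0], 0.88, [0.499, -0.421])]
blank [([261.0, 140.0, 18.0, 19.0], 0.75, [0.685, 0.222]), ([287.0, 177.0, 16.0, 23.0], 0.43, [0.692, 0.023])]
1.1 [0.12848587 0.53477338 0.22247467] [3.14157387e+00 5.31662982e-06 2.90578187e+00] 0.09403283632265398
```

```bash
python3 -c "
import cv2
a=cv2.imread('pics/top0.png')[100:310,50:450];cv2.imwrite('pics/t0c.png',cv2.resize(a,None,fx=2,fy=2,interpolation=cv2.INTER_CUBIC))
a=cv2.imread('pics/side0.png')[80:380,130:350];cv2.imwrite('pics/s0c.png',cv2.resize(a,None,fx=2,fy=2,interpolation=cv2.INTER_CUBIC))"
```

```text
(no output)
```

View pics/t0c.png

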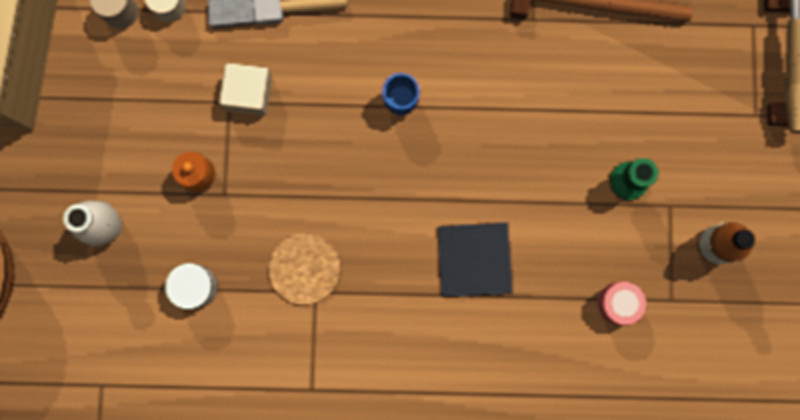

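View pics/s0c.png

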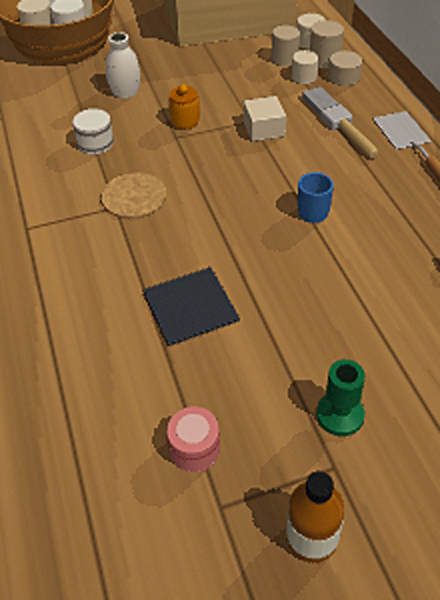

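Top crop (2×, offset 50,100): slate about (475,260), cork (304,269), cup (401,93), candlestick foot (630,182), rose box (624,303), pedestal (190,287) and jar (193,173). The block is at (245,88), the vase at (95,222) and the bottle at (727,243). The side view agrees, so next I'll segment the pieces and fit their silhouettes.

```bash
cat >> h.py <<'E'
from scipy.optimize import minimize, least_squares
PROF=dict(pedestal=[(30,0),(30,50)],jar=[(22,0),(26,12),(26,46),(20,58),(8,62),(8,74)],candlestick=[(28,0),(28,9),(11,12),(11,40),(20,44),(20,85)],rosebox=[(29,0),(29,44)],bluecup=[(22,0),(25,20),(26,60)],cork=[(50,0),(50,6)])
BG=[0.55,0.6]
S=4
def sil(n,name,x,y,z0=0):
    a=np.linspace(0,2*np.pi,40);m=np.zeros((384*S,512*S),np.uint8);K,R,t=cam(n)
    sl=[]
    for r,z in PROF[name]:
        P=np.c_[x+r/1e3*np.cos(a),y+r/1e3*np.sin(a),np.full(40,z0+z/1e3)]
        q=(K@(R@P.T+t[:,None])).T;sl.append(q[:,:2]/q[:,2:])
    for A,B in zip(sl,sl[1:]):
        cv2.fillConvexPoly(m,np.round((np.r_[A,B]+.5)*S-.5).astype(np.int32)[cv2.convexHull(np.r_[A,B].astype(np.float32),returnPoints=False).ravel()],1)
    return cv2.resize(m.astype(np.float32),(512,384),interpolation=cv2.INTER_AREA)
def mask(im,name):
    h,s,v=[c.astype(int) for c in cv2.split(cv2.cvtColor(im,cv2.COLOR_RGB2HSV))]
    m={'pedestal':(s<75)&(v>60),'jar':(s>205)&(h<16)&(v>80),'candlestick':(h>50)&(h<95)&(s>80),'rosebox':((h>165)|(h<8))&(s>25)&(v>110),'bluecup':(h>95)&(h<130)&(s>100),'slate':(s<100)&(v<90)}[name]
    return m.astype(np.uint8)
def comp(m,u,v,w=30):
    k=np.zeros_like(m);u,v=int(u),int(v);k[max(0,v-w):v+w,max(0,u-w):u+w]=1;m=m*k
    n,l,st,_=cv2.connectedComponentsWithStats(m);i=1+np.argmax(st[1:,4]);return (l==i).astype(np.float32)
def cen(m):
    M=cv2.moments(m);return np.array([M['m10'],M['m01']])/M['m00']
def fit(ims,name,x,y,z0=0):
    out={}
    for n,im in ims.items():
        u,v=proj(n,[x,y,z0+.03]);mk=comp(mask(im,name),u,v);p=np.array([x,y])
        for _ in range(5):
            c=cen(sil(n,name,*p,z0));e=cen(mk)-c
            J=np.c_[cen(sil(n,name,p[0]+.01,p[1],z0))-c,cen(sil(n,name,p[0],p[1]+.01,z0))-c]/.01
            p=p+np.linalg.solve(J,e)
        mo=sil(n,name,*p,z0);out[n]=(np.round(p,4).tolist(),int(mk.sum()),int(mo.sum()),round(float(np.minimum(mk,mo).sum()/np.maximum(mk,mo).sum()),2))
    return out
E
python3 - <<'E'
from h import *
ims={n:cv2.imread(f"pics/{n}0.png")[:,:,::-1].copy() for n in("top","side")}
for k,p in dict(pedestal=(.417,.29),jar=(.57,.303),candlestick=(.583,-.31),rosebox=(.403,-.294),bluecup=(.69,.015)).items(): print(k,fit(ims,k,*p))
for n in ims:
    m=comp(mask(ims[n],'slate'),*(proj(n,[.45,-.09,0])))
    ys,xs=np.nonzero(m);P=np.array([ray(n,u,v,.006)[:2] for u,v in zip(xs,ys)],np.float32)
    print('slate',n,len(P),cv2.minAreaRect(P),ray(n,*cen(m),.005))
print('cork',[ray(n,u,v,.006)[:2] for n,u,v in (("top",201,233.5),("side",197,178))])
E
```

```text
pedestal {'top': ([0.4161, 0.2994], 466, 482, 0.94), 'side': ([0.4152, 0.2976], 365, 393, 0.91)}
jar {'top': ([0.5761, 0.3047], 265, 341, 0.78), 'side': ([0.5792, 0.3348], 47, 287, 0.16)}
candlestick {'top': ([0.5801, -0.3081], 310, 402, 0.77), 'side': ([0.5788, -0.3113], 680, 747, 0.91)}
rosebox {'top': ([0.408, -0.2946], 246, 438, 0.55), 'side': ([0.4075, -0.2931], 660, 760, 0.86)}
bluecup {'top': ([0.6898, 0.0185], 274, 328, 0.83), 'side': ([0.6882, 0.0167], 371, 404, 0.91)}
slate top 1233 ((0.4625084102153778, -0.09102483093738556), (0.09950172901153564, 0.09863699972629547), 4.610075950622559) [ 0.46288654 -0.09130509  0.005     ]
slate side 1086 ((0.4613398015499115, -0.09522713720798492), (0.10017399489879608, 0.10065922141075134), 4.561230182647705) [ 0.46118513 -0.09537446  0.005     ]
cork [array([0.44621343, 0.14929491]), array([0.44368523, 0.1375635 ])]
```

>>> servo_tool([
  [-0.08,-0.32,0,0,0,-0.05,94],
  [-0.16,-0.65,0,0,0,-0.1,94],
  [-0.23,-0.97,0,0,0,-0.15,94],
  [-0.23,-0.97,0,0,0,-0.15,94],
])

```text
time: 1.43
tool_pos: [0.1276, 0.4308, 0.2223]
ee_rot: [-3.139, -0.0, -3.141]
wrist_force: [0.9, 0.9, -0.4]
width: 0.0941
finger_force: 0.0
```

>>> servo_tool([
  [-0.33,-0.23,0,0,0,0,94],
  [-0.66,-0.46,0,0,0,0,94],
  [-1,-0.7,0,0,0,0,94],
  [-1,-0.7,0,0,0,0,94],
])

```text
time: 1.77
tool_pos: [0.2334, 0.3621, 0.2228]
ee_rot: [-3.14, 0.004, 3.132]
wrist_force: [-0.7, 0.1, 0.7]
width: 0.0938
finger_force: 0.0
```

```bash
cat >> h.py <<'E'
def hullmask(m):
    c,_=cv2.findContours((m>0).astype(np.uint8),cv2.RETR_EXTERNAL,cv2.CHAIN_APPROX_NONE);o=np.zeros(m.shape,np.uint8);cv2.fillConvexPoly(o,cv2.convexHull(np.vstack(c)),1);return o.astype(np.float32)
E
python3 - <<'E'
from h import *
import h
ims={n:cv2.imread(f"pics/{n}0.png")[:,:,::-1].copy() for n in("top","side")}
# IoU fit against hull masks (hull of model too)
M0=h.mask
def mk(im,name):
    hh,s,v=[c.astype(int) for c in cv2.split(cv2.cvtColor(im,cv2.COLOR_RGB2HSV))]
    a,b,c=[im[:,:,i].astype(int) for i in range(3)]
    if name=='jar': return ((s>190)&(hh<14)&(v>60)).astype(np.uint8)
    if name=='rosebox': return ((c>b*0.85)&(a>b+15)&(a>70)).astype(np.uint8)
    if name=='candlestick': return ((b>a*1.15)&(b>c)).astype(np.uint8)
    if name=='bluecup': return ((c>a*1.15)).astype(np.uint8)
    return M0(im,name)
for k,p in dict(pedestal=(.416,.298),jar=(.574,.303),candlestick=(.58,-.31),rosebox=(.408,-.294),bluecup=(.689,.017)).items():
    for n in ims:
        u,v=proj(n,[*p,.03]);m=hullmask(comp(mk(ims[n],k),u,v,20))
        def f(q):
            o=sil(n,k,*q);
            if k=='candlestick': o=hullmask(o>.5)
            return -np.minimum(m,o).sum()/np.maximum(m,o).sum()
        r=minimize(f,p,method='Nelder-Mead',options=dict(initial_simplex=[p,(p[0]+.01,p[1]),(p[0],p[1]+.01)],xatol=3e-4))
        print(k,n,np.round(r.x,4),int(m.sum()),int(sil(n,k,*r.x).sum()),round(-r.fun,2))
print(robot.get_obs()["tool_pos"])
E
```

```text
pedestal top [0.4162 0.2993] 479 483 0.95
pedestal side [0.4149 0.2974] 392 394 0.95
jar top [0.5751 0.3037] 330 341 0.95
jar side [0.5763 0.414 ] 1 268 0.0
candlestick top [ 0.5817 -0.3092] 372 403 0.92
candlestick side [ 0.5789 -0.3103] 747 747 0.96
rosebox top [ 0.4082 -0.2939] 399 435 0.91
rosebox side [ 0.4059 -0.2936] 732 757 0.96
bluecup top [0.6903 0.0184] 300 328 0.9
bluecup side [0.6887 0.0157] 390 405 0.95
[0.23343203 0.36206738 0.2228289 ]
```

>>> servo_tool([
  [-0.33,-0.23,0,0,0,0,94],
  [-0.66,-0.46,0,0,0,0,94],
  [-1,-0.67,0,0,0,0,94],
])

```text
time: 2.02
tool_pos: [0.3292, 0.2979, 0.223]
ee_rot: [3.14, 0.001, -3.141]
wrist_force: [-0.7, 1.1, -0.2]
width: 0.0936
finger_force: 0.0
```

>>> servo_tool([
  [-0.33,0,0.2,0,0,0,94],
  [-0.66,0,0.4,0,0,0,94],
  [-0.87,0,0.6,0,0,0,94],
  [-0.87,0,0.6,0,0,0,94],
])

```text
time: 2.35
tool_pos: [0.4166, 0.2968, 0.1572]
ee_rot: [-3.138, -0.006, 3.137]
wrist_force: [-0.7, 0.0, 0.1]
width: 0.094
finger_force: 0.0
```

>>> servo_tool([
  [0,0,0.25,0,0,0,94],
  [0,0,0.5,0,0,0,94],
  [0,0,0.7,0,0,0,94],
  [0,0,0.7,0,0,0,94],
  [0,0,0.7,0,0,0,94],
  [0,0,0.7,0,0,0,94],
])

```text
time: 2.85
tool_pos: [0.4157, 0.2991, 0.0944]
ee_rot: [3.14, 0.002, -3.141]
wrist_force: [0.2, -0.0, 0.6]
width: 0.0936
finger_force: 0.0
```

>>> servo_tool([
  [0,0,0.25,0,0,0,94],
  [0,0,0.5,0,0,0,94],
  [0,0,0.66,0,0,0,94],
  [0,0,0.66,0,0,0,94],
  [0,0,0.66,0,0,0,94],
  [0,0,0.66,0,0,0,30],
  [0,0,0.66,0,0,0,30],
  [0,0,0.66,0,0,0,30],
  [0,0,0.66,0,0,0,30],
  [0,0,0.66,0,0,0,30],
  [0,0,0.66,0,0,0,30],
  [0,0,0.66,0,0,0,30],
])

```text
time: 3.85
tool_pos: [0.4155, 0.2983, 0.027]
ee_rot: [3.141, 0.001, 3.141]
wrist_force: [-1.0, 0.8, 1.5]
width: 0.0598
finger_force: 30.0
```

>>> servo_tool([
  [0,0,-0.2,0,0,0,30],
  [0,0,-0.4,0,0,0,30],
  [0,-0.2,-0.6,0,0,0,30],
  [-0.1,-0.5,-0.8,0,0,0,30],
  [-0.2,-0.8,-0.8,0,0,0,30],
  [-0.2,-1,-0.8,0,0,0,30],
])

```text
time: 4.35
tool_pos: [0.437, 0.1962, 0.1077]
ee_rot: [-3.141, 0.004, 3.141]
wrist_force: [0.2, -0.8, -3.1]
width: 0.0598
finger_force: 30.0
```

>>> servo_tool([
  [-0.05,-0.33,0,0,0,0,30],
  [-0.1,-0.66,0,0,0,0,30],
  [-0.15,-1,0,0,0,0,30],
])

```text
time: 4.6
tool_pos: [0.4494, 0.0968, 0.1057]
ee_rot: [-3.142, -0.001, -3.141]
wrist_force: [0.7, 0.1, -1.8]
width: 0.0599
finger_force: 30.0
```

>>> servo_tool([
  [-0.05,-0.33,0,0,0,0,30],
  [-0.1,-0.66,0,0,0,0,30],
  [-0.115,-1,0,0,0,0,30],
])

```text
time: 4.85
tool_pos: [0.4613, -0.0034, 0.1057]
ee_rot: [3.141, -0.001, -3.142]
wrist_force: [0.2, 0.4, -2.5]
width: 0.06
finger_force: 30.0
```

>>> servo_tool([
  [0,-0.33,0,0,0,0,30],
  [0,-0.66,0,0,0,0,30],
  [0,-0.915,0.1,0,0,0,30],
  [0,-0.915,0.3,0,0,0,30],
  [0,-0.915,0.5,0,0,0,30],
  [0,-0.915,0.6,0,0,0,30],
  [0,-0.915,0.65,0,0,0,30],
  [0,-0.915,0.65,0,0,0,30],
])

```text
time: 5.52
tool_pos: [0.4604, -0.0928, 0.0398]
ee_rot: [3.14, -0.004, -3.141]
wrist_force: [-0.2, -0.1, -1.8]
width: 0.0599
finger_force: 30.0
```

>>> servo_tool([
  [0,0,0.03,0,0,0,30],
  [0,0,0.06,0,0,0,30],
  [0,0,0.08,0,0,0,30],
  [0,0,0.09,0,0,0,30],
  [0,0,0.09,0,0,0,30],
  [0,0,0.09,0,0,0,30],
])

```text
time: 6.02
tool_pos: [0.462, -0.0934, 0.033]
ee_rot: [-3.142, 0.001, 3.142]
wrist_force: [-0.2, 0.7, -0.7]
width: 0.0599
finger_force: 30.0
```

>>> servo_tool([
  [0,0,0.01,0,0,0,30],
  [0,0,0.01,0,0,0,30],
  [0,0,0.01,0,0,0,94],
  [0,0,0.01,0,0,0,94],
  [0,0,0.01,0,0,0,94],
  [0,0,0.01,0,0,0,94],
  [0,0,0.01,0,0,0,94],
])

```text
time: 6.6
tool_pos: [0.4616, -0.0935, 0.0314]
ee_rot: [3.142, 0.0, 3.141]
wrist_force: [-0.0, -0.1, -0.1]
width: 0.0897
finger_force: 0.0
```

>>> servo_tool([
  [0,0,-0.25,0,0,0,94],
  [0,0,-0.5,0,0,0,94],
  [0,0,-0.75,0,0,0,94],
  [0,-0.1,-0.9,0,0,0,94],
  [0.2,-0.4,-0.9,0,0,0,94],
  [0.3,-0.7,-0.9,0,0,0,94],
  [0.3,-1,-0.9,0,0,0,94],
])

```text
time: 7.18
tool_pos: [0.4304, -0.1942, 0.122]
ee_rot: [-3.141, 0.0, -3.141]
wrist_force: [0.7, 0.2, -0.2]
width: 0.0937
finger_force: 0.0
```

>>> servo_tool([
  [0.1,-0.3,0,0,0,0,94],
  [0.2,-0.6,0,0,0,0,94],
  [0.25,-1,0,0,0,0,94],
  [0.25,-1.0,0,0,0,0,94],
  [0.25,-1.0,0.2,0,0,0,94],
  [0.25,-1.0,0.3,0,0,0,94],
  [0.25,-1.0,0.3,0,0,0,94],
])

```text
time: 7.77
tool_pos: [0.4049, -0.2916, 0.0882]
ee_rot: [3.137, -0.005, 3.141]
wrist_force: [-0.4, 0.1, -0.4]
width: 0.094
finger_force: 0.0
```

Run:
```python
from h import *
ims={}
for n in("top","side"):
    ims[n]=robot.snapshot(n);cv2.imwrite(f"pics/{n}1.png",ims[n][:,:,::-1])
print(robot.get_obs()["tool_pos"])
c=[cv2.resize(cv2.imread(f"pics/{n}1.png")[a:a+200,b:b+200],None,fx=2,fy=2) for n,a,b in (("top",150,230),("side",170,130))]
cv2.imwrite("pics/c1.png",np.hstack(c))
```

```text
[ 0.40636827 -0.2924281   0.09078791]
```

View pics/c1.png

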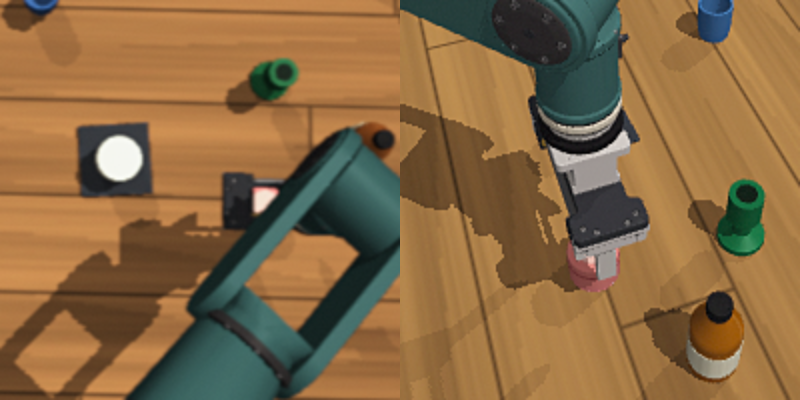

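The top view shows the pedestal at (119,158), centred on the slate. The side view shows the jaws over the rose box at (595,265), with the bottle clear.

>>> servo_tool([
  [0,0,0.25,0,0,0,94],
  [0,0,0.5,0,0,0,94],
  [0,0,0.67,0,0,0,94],
  [0,0,0.67,0,0,0,94],
  [0,0,0.67,0,0,0,94],
  [0,0,0.67,0,0,0,30],
  [0,0,0.67,0,0,0,30],
  [0,0,0.67,0,0,0,30],
  [0,0,0.67,0,0,0,30],
  [0,0,0.67,0,0,0,30],
  [0,0,0.67,0,0,0,30],
  [0,0,0.67,0,0,0,30],
])

```text
time: 8.87
tool_pos: [0.4068, -0.2932, 0.025]
ee_rot: [3.141, 0.001, 3.141]
wrist_force: [-0.1, 2.0, 3.7]
width: 0.0574
finger_force: 30.0
```

>>> servo_tool([
  [0,0,-0.2,0,0,0,30],
  [0,0,-0.45,0,0,0,30],
  [0,0,-0.7,0,0,0,30],
  [0,0.2,-0.9,0,0,0,30],
  [-0.1,0.5,-1,0,0,0,30],
  [-0.2,0.8,-1,0,0,0,30],
  [-0.2,1,-1,0,0,0,30],
])

```text
time: 9.45
tool_pos: [0.4278, -0.1917, 0.125]
ee_rot: [3.141, 0.002, -3.141]
wrist_force: [-0.2, 0.7, -2.3]
width: 0.0574
finger_force: 30.0
```

>>> servo_tool([
  [-0.05,0.33,0,0,0,0,30],
  [-0.1,0.66,0,0,0,0,30],
  [-0.15,1,0,0,0,0,30],
])

```text
time: 9.7
tool_pos: [0.4411, -0.0922, 0.1237]
ee_rot: [3.141, -0.001, 3.14]
wrist_force: [0.9, 0.7, -1.8]
width: 0.0575
finger_force: 30.0
```

>>> servo_tool([
  [-0.05,0.33,0,0,0,0,30],
  [-0.1,0.66,0,0,0,0,30],
  [-0.105,1,0,0,0,0,30],
  [-0.105,1,0,0,0,0,30],
])

```text
time: 10.03
tool_pos: [0.4514, 0.0118, 0.1236]
ee_rot: [3.138, -0.001, -3.135]
wrist_force: [-1.5, 0.1, -2.3]
width: 0.0574
finger_force: 30.0
```

>>> servo_tool([
  [0,0.1,0.1,0,0,0,30],
  [0,0.2,0.3,0,0,0,30],
  [0,0.204,0.5,0,0,0,30],
  [0,0.204,0.7,0,0,0,30],
  [0,0.204,0.85,0,0,0,30],
  [0,0.204,0.92,0,0,0,30],
  [0,0.204,0.96,0,0,0,30],
  [0,0.204,0.98,0,0,0,30],
  [0,0.204,1,0,0,0,30],
  [0,0.204,1,0,0,0,30],
  [0,0.204,1,0,0,0,30],
])

```text
time: 10.95
tool_pos: [0.453, 0.0268, 0.0254]
ee_rot: [-3.142, 0.002, 3.141]
wrist_force: [0.1, -0.6, -2.2]
width: 0.0576
finger_force: 30.0
```

>>> servo_tool([
  [0,0,0.01,0,0,0,30],
  [0,0,0.01,0,0,0,30],
  [0,0,0.01,0,0,0,94],
  [0,0,0.01,0,0,0,94],
  [0,0,0.01,0,0,0,94],
  [0,0,0.01,0,0,0,94],
  [0,0,0.01,0,0,0,94],
])

```text
time: 11.53
tool_pos: [0.4521, 0.027, 0.0234]
ee_rot: [3.142, 0.0, 3.141]
wrist_force: [-0.2, 0.0, 0.4]
width: 0.0874
finger_force: 0.0
```

>>> servo_tool([
  [0,0,-0.25,0,0,0,94],
  [0,0,-0.5,0,0,0,94],
  [0,0,-0.75,0,0,0,94],
  [0,-0.1,-1,0,0,0,94],
  [-0.2,-0.4,-1,0,0,0,94],
  [-0.4,-0.7,-1,0,0,0,94],
  [-0.4,-1,-1,0,0,0,94],
])

```text
time: 12.12
tool_pos: [0.495, -0.0743, 0.1244]
ee_rot: [-3.141, 0.004, -3.14]
wrist_force: [-0.2, -0.1, -0.4]
width: 0.0938
finger_force: 0.0
```

>>> servo_tool([
  [-0.15,-0.33,0,0,0,0,94],
  [-0.3,-0.66,0,0,0,0,94],
  [-0.45,-1,0,0,0,0,94],
])

```text
time: 12.37
tool_pos: [0.5374, -0.1745, 0.1233]
ee_rot: [3.141, 0.0, 3.142]
wrist_force: [0.2, -0.1, 0.5]
width: 0.0942
finger_force: 0.0
```

>>> servo_tool([
  [-0.15,-0.33,0,0,0,0,94],
  [-0.3,-0.66,0,0,0,0,94],
  [-0.425,-1,0,0,0,0,94],
])

```text
time: 12.62
tool_pos: [0.5802, -0.2746, 0.1229]
ee_rot: [3.141, -0.0, 3.142]
wrist_force: [1.0, 0.4, 0.3]
width: 0.0938
finger_force: 0.0
```

>>> servo_tool([
  [0,-0.2,0,0,0,0,94],
  [0,-0.37,0,0,0,0,94],
  [0,-0.37,0,0,0,0,94],
  [0,-0.37,0.2,0,0,0,94],
  [0,-0.37,0.4,0,0,0,94],
  [0,-0.37,0.58,0,0,0,94],
  [0,-0.37,0.58,0,0,0,94],
  [0,-0.37,0.58,0,0,0,94],
  [0,-0.37,0.58,0,0,0,94],
])

```text
time: 13.37
tool_pos: [0.5801, -0.3094, 0.0668]
ee_rot: [-3.141, 0.001, -3.141]
wrist_force: [-0.3, -0.0, 1.2]
width: 0.0942
finger_force: 0.0
```

>>> servo_tool([
  [0,0,0,0,0,0,20],
  [0,0,0,0,0,0,20],
  [0,0,0,0,0,0,20],
  [0,0,0,0,0,0,20],
  [0,0,0,0,0,0,20],
  [0,0,0,0,0,0,20],
  [0,0,0,0,0,0,20],
  [0,0,0,0,0,0,20],
  [0,0,0,0,0,0,20],
  [0,0,0,0,0,0,20],
])

```text
time: 14.2
tool_pos: [0.5795, -0.3099, 0.0653]
ee_rot: [3.141, -0.0, 3.141]
wrist_force: [0.7, -0.0, -0.8]
width: 0.0393
finger_force: 30.0
```

>>> servo_tool([
  [0,0,-0.2,0,0,0,20],
  [0,0,-0.45,0,0,0,20],
  [0,0,-0.7,0,0,0,20],
  [0.1,0.2,-0.9,0,0,0,20],
  [0.2,0.5,-1,0,0,0,20],
  [0.3,0.8,-1,0,0,0,20],
  [0.3,1,-1,0,0,0,20],
])

```text
time: 14.78
tool_pos: [0.5481, -0.208, 0.166]
ee_rot: [3.141, -0.001, 3.141]
wrist_force: [0.5, -0.2, -3.4]
width: 0.0398
finger_force: 30.0
```

>>> servo_tool([
  [0.1,0.33,0,0,0,0,20],
  [0.2,0.66,0,0,0,0,20],
  [0.3,1,0,0,0,0,20],
])

```text
time: 15.03
tool_pos: [0.5184, -0.1088, 0.1642]
ee_rot: [3.141, -0.002, 3.141]
wrist_force: [0.3, -0.5, -3.1]
width: 0.0395
finger_force: 30.0
```

>>> servo_tool([
  [0.1,0.33,0,0,0,0,20],
  [0.2,0.66,0,0,0,0,20],
  [0.3,1,0,0,0,0,20],
])

```text
time: 15.28
tool_pos: [0.4883, -0.0087, 0.1645]
ee_rot: [3.141, -0.002, 3.141]
wrist_force: [0.8, 0.9, -2.3]
width: 0.0395
finger_force: 30.0
```

>>> servo_tool([
  [0.1,0.33,0,0,0,0,20],
  [0.2,0.66,0,0,0,0,20],
  [0.3,1,0,0,0,0,20],
])

```text
time: 15.53
tool_pos: [0.4583, 0.0912, 0.1646]
ee_rot: [-3.141, -0.001, 3.141]
wrist_force: [0.4, 1.1, -2.6]
width: 0.0393
finger_force: 30.0
```

>>> servo_tool([
  [0.1,0.3,0,0,0,0,20],
  [0.17,0.5,0,0,0,0,20],
  [0.17,0.565,0.2,0,0,0,20],
  [0.17,0.565,0.4,0,0,0,20],
  [0.17,0.565,0.6,0,0,0,20],
  [0.17,0.565,0.75,0,0,0,20],
  [0.17,0.565,0.85,0,0,0,20],
  [0.17,0.565,0.9,0,0,0,20],
  [0.17,0.565,0.92,0,0,0,20],
  [0.17,0.565,0.94,0,0,0,20],
  [0.17,0.565,0.94,0,0,0,20],
  [0.17,0.565,0.94,0,0,0,20],
])

```text
time: 16.53
tool_pos: [0.4434, 0.1465, 0.0724]
ee_rot: [3.141, 0.002, 3.141]
wrist_force: [0.1, 0.7, -3.2]
width: 0.039
finger_force: 30.0
```

>>> servo_tool([
  [0,0,0.01,0,0,0,20],
  [0,0,0.01,0,0,0,20],
  [0,0,0.01,0,0,0,20],
  [0,0,0.01,0,0,0,94],
  [0,0,0.01,0,0,0,94],
  [0,0,0.01,0,0,0,94],
  [0,0,0.01,0,0,0,94],
  [0,0,0.01,0,0,0,94],
  [0,0,0.01,0,0,0,94],
])

```text
time: 17.28
tool_pos: [0.4427, 0.1465, 0.0706]
ee_rot: [3.141, 0.0, 3.141]
wrist_force: [0.2, -0.1, -0.9]
width: 0.0756
finger_force: 0.0
```

>>> servo_tool([
  [0,0,-0.25,0,0,0,94],
  [0,0,-0.5,0,0,0,94],
  [0,0,-0.8,0,0,0,94],
  [-0.1,0,-0.8,0,0,0,94],
  [-0.4,-0.1,-0.8,0,0,0,94],
  [-0.7,-0.3,-0.8,0,0,0,94],
  [-1,-0.5,-0.8,0,0,0,94],
])

```text
time: 17.87
tool_pos: [0.5438, 0.0963, 0.1505]
ee_rot: [3.141, 0.001, -3.14]
wrist_force: [-0.0, 0.3, -0.3]
width: 0.0944
finger_force: 0.0
```

>>> servo_tool([
  [-0.33,-0.2,0,0,0,0,94],
  [-0.66,-0.4,0,0,0,0,94],
  [-1,-0.6,0,0,0,0,94],
])

```text
time: 18.12
tool_pos: [0.644, 0.0353, 0.1496]
ee_rot: [3.141, -0.001, 3.141]
wrist_force: [1.1, 1.2, 0.4]
width: 0.0939
finger_force: 0.0
```

>>> servo_tool([
  [-0.3,-0.195,0,0,0,0,94],
  [-0.465,-0.195,0,0,0,0,94],
  [-0.465,-0.195,0.2,0,0,0,94],
  [-0.465,-0.195,0.4,0,0,0,94],
  [-0.465,-0.195,0.45,0,0,0,94],
  [-0.465,-0.195,0.45,0,0,0,94],
  [-0.465,-0.195,0.45,0,0,0,94],
])

```text
time: 18.7
tool_pos: [0.689, 0.017, 0.1052]
ee_rot: [3.141, -0.001, 3.142]
wrist_force: [-0.2, -0.1, -0.1]
width: 0.0942
finger_force: 0.0
```

>>> servo_tool([
  [0,0,0.2,0,0,0,94],
  [0,0,0.4,0,0,0,94],
  [0,0,0.6,0,0,0,94],
  [0,0,0.7,0,0,0,94],
  [0,0,0.7,0,0,0,94],
  [0,0,0.7,0,0,0,94],
  [0,0,0.7,0,0,0,94],
])

```text
time: 19.28
tool_pos: [0.6904, 0.0169, 0.0378]
ee_rot: [-3.141, 0.004, 3.142]
wrist_force: [-0.1, 0.4, 0.3]
width: 0.0944
finger_force: 0.0
```

>>> servo_tool([
  [0,0,0,0,0,0,30],
  [0,0,0,0,0,0,30],
  [0,0,0,0,0,0,30],
  [0,0,0,0,0,0,30],
  [0,0,0,0,0,0,30],
  [0,0,0,0,0,0,30],
  [0,0,0,0,0,0,30],
  [0,0,0,0,0,0,30],
  [0,0,0,0,0,0,30],
])

```text
time: 20.03
tool_pos: [0.6891, 0.0171, 0.0355]
ee_rot: [3.141, 0.0, 3.141]
wrist_force: [-0.1, -0.4, 0.6]
width: 0.0519
finger_force: 30.0
```

>>> servo_tool([
  [0,0,-0.2,0,0,0,30],
  [0,0,-0.4,0,0,0,30],
  [0.1,0.1,-0.6,0,0,0,30],
  [0.4,0.4,-0.6,0,0,0,30],
  [0.65,0.65,-0.6,0,0,0,30],
  [0.9,0.9,-0.6,0,0,0,30],
  [1,1,-0.6,0,0,0,30],
])

```text
time: 20.62
tool_pos: [0.5858, 0.1197, 0.0952]
ee_rot: [3.14, -0.003, -3.139]
wrist_force: [0.6, 0.8, -1.0]
width: 0.0518
finger_force: 30.0
```

>>> servo_tool([
  [0.25,0.2,0,0,0,0,30],
  [0.47,0.375,0,0,0,0,30],
  [0.47,0.375,0.15,0,0,0,30],
  [0.47,0.375,0.3,0,0,0,30],
  [0.47,0.375,0.45,0,0,0,30],
  [0.47,0.375,0.53,0,0,0,30],
  [0.47,0.375,0.57,0,0,0,30],
  [0.47,0.375,0.59,0,0,0,30],
  [0.47,0.375,0.6,0,0,0,30],
  [0.47,0.375,0.6,0,0,0,30],
  [0.47,0.375,0.6,0,0,0,30],
])

```text
time: 21.53
tool_pos: [0.5429, 0.1544, 0.0363]
ee_rot: [3.141, 0.002, 3.141]
wrist_force: [0.7, 0.2, -0.7]
width: 0.0518
finger_force: 30.0
```

>>> servo_tool([
  [0,0,0.01,0,0,0,30],
  [0,0,0.01,0,0,0,30],
  [0,0,0.01,0,0,0,94],
  [0,0,0.01,0,0,0,94],
  [0,0,0.01,0,0,0,94],
  [0,0,0.01,0,0,0,94],
  [0,0,0.01,0,0,0,94],
  [0,0,0.01,0,0,0,94],
])

```text
time: 22.2
tool_pos: [0.5421, 0.1545, 0.0344]
ee_rot: [3.141, -0.0, 3.141]
wrist_force: [0.7, -0.1, 0.6]
width: 0.0885
finger_force: 0.0
```

>>> servo_tool([
  [0,0,-0.25,0,0,0,94],
  [0,0,-0.5,0,0,0,94],
  [0,0,-0.8,0,0,0,94],
  [0,0,-0.8,0,0,0,94],
  [-0.1,0.33,-0.8,0,0,0,94],
  [-0.2,0.66,-0.8,0,0,0,94],
  [-0.2,1,-0.8,0,0,0,94],
])

```text
time: 22.78
tool_pos: [0.5636, 0.2549, 0.1142]
ee_rot: [3.141, 0.001, 3.139]
wrist_force: [0.4, 0.3, -0.3]
width: 0.094
finger_force: 0.0
```

>>> servo_tool([
  [-0.1,0.25,0,0,0,0,94],
  [-0.125,0.475,0,0,0,0,94],
  [-0.125,0.475,0,0,0,0,94],
  [-0.125,0.475,0.25,0,0,0,94],
  [-0.125,0.475,0.5,0,0,0,94],
  [-0.125,0.475,0.7,0,0,0,94],
  [-0.125,0.475,0.87,0,0,0,94],
  [-0.125,0.475,0.87,0,0,0,94],
  [-0.125,0.475,0.87,0,0,0,94],
  [-0.125,0.475,0.87,0,0,0,94],
])

```text
time: 23.62
tool_pos: [0.5753, 0.3018, 0.0286]
ee_rot: [3.141, 0.001, 3.141]
wrist_force: [1.2, 0.1, 0.8]
width: 0.0942
finger_force: 0.0
```

>>> servo_tool([
  [0,0,0,0,0,0,30],
  [0,0,0,0,0,0,30],
  [0,0,0,0,0,0,30],
  [0,0,0,0,0,0,30],
  [0,0,0,0,0,0,30],
  [0,0,0,0,0,0,30],
  [0,0,0,0,0,0,30],
  [0,0,0,0,0,0,30],
  [0,0,0,0,0,0,30],
])

```text
time: 24.37
tool_pos: [0.5747, 0.3024, 0.0277]
ee_rot: [3.141, 0.0, 3.142]
wrist_force: [-0.8, 2.0, 1.1]
width: 0.0516
finger_force: 30.0
```

Run:
```python
from h import *
ims={}
for n in("top","side"):
    ims[n]=robot.snapshot(n);cv2.imwrite(f"pics/{n}2.png",ims[n][:,:,::-1])
for k,p,z in (('pedestal',(.462,-.093),.006),):
    for n in ims:
        u,v=proj(n,[*p,.03]);m=(cv2.cvtColor(ims[n],cv2.COLOR_RGB2HSV)[:,:,2]>120).astype(np.uint8)&mask(ims[n],'pedestal');m=hullmask(comp(m,u,v,30))
        r=minimize(lambda q:-np.minimum(m,(o:=sil(n,k,*q,z))).sum()/np.maximum(m,o).sum(),p,method='Nelder-Mead',options=dict(initial_simplex=[p,(p[0]+.01,p[1]),(p[0],p[1]+.01)],xatol=3e-4))
        print(k,n,np.round(r.x,4),-r.fun)
c=[cv2.resize(cv2.imread(f"pics/{n}2.png")[a:a+200,b:b+200],None,fx=2,fy=2) for n,a,b in (("top",130,130),("side",110,130))]
cv2.imwrite("pics/c2.png",np.hstack(c))
```

```text
pedestal top [ 0.464  -0.0948] 0.9317387342453003
pedestal side [ 0.4622 -0.0946] 0.9367920756340027
```

View pics/c2.png

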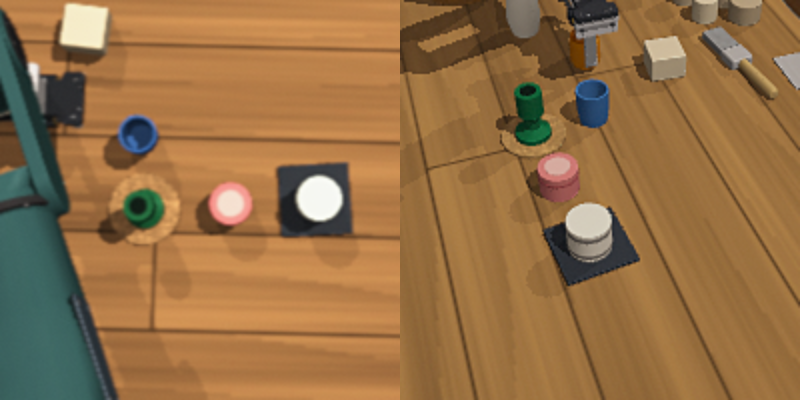

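The top view shows the candlestick foot in the cork at (144,208), the rose box at (230,204), the pedestal at (318,198) and the cup behind the cork at (138,135). All are upright, and the jar is gripped.

>>> servo_tool([
  [0,0,-0.2,0,0,0,30],
  [0,0,-0.45,0,0,0,30],
  [0,0,-0.7,0,0,0,30],
  [0,-0.2,-0.9,0,0,0,30],
  [0.1,-0.5,-1,0,0,0,30],
  [0.2,-0.8,-1,0,0,0,30],
  [0.2,-1,-1,0,0,0,30],
])

```text
time: 25.05
tool_pos: [0.5533, 0.1996, 0.1281]
ee_rot: [-3.14, -0.0, 3.141]
wrist_force: [0.8, -0.4, -3.1]
width: 0.0517
finger_force: 30.0
```

>>> servo_tool([
  [0.1,-0.33,-0.1,0,0,0,30],
  [0.2,-0.66,-0.2,0,0,0,30],
  [0.2,-1,-0.2,0,0,0,30],
])

```text
time: 25.3
tool_pos: [0.5335, 0.1007, 0.1488]
ee_rot: [-3.141, 0.001, -3.141]
wrist_force: [1.8, 0.0, -1.3]
width: 0.0516
finger_force: 30.0
```

>>> servo_tool([
  [0.1,-0.33,0,0,0,0,30],
  [0.25,-0.66,0,0,0,0,30],
  [0.4,-1,0,0,0,0,30],
])

```text
time: 25.55
tool_pos: [0.4933, 0.0003, 0.1466]
ee_rot: [-3.141, -0.002, 3.142]
wrist_force: [0.2, 0.2, -2.2]
width: 0.0515
finger_force: 30.0
```

>>> servo_tool([
  [0.15,-0.33,0,0,0,0,30],
  [0.32,-0.66,0,0,0,0,30],
  [0.32,-0.96,0,0,0,0,30],
  [0.32,-0.96,0.15,0,0,0,30],
  [0.32,-0.96,0.3,0,0,0,30],
  [0.32,-0.96,0.42,0,0,0,30],
  [0.32,-0.96,0.5,0,0,0,30],
  [0.32,-0.96,0.55,0,0,0,30],
  [0.32,-0.96,0.59,0,0,0,30],
  [0.32,-0.96,0.62,0,0,0,30],
  [0.32,-0.96,0.64,0,0,0,30],
  [0.32,-0.96,0.64,0,0,0,30],
])

```text
time: 26.55
tool_pos: [0.463, -0.094, 0.0839]
ee_rot: [-3.141, 0.001, -3.141]
wrist_force: [0.1, 0.7, -0.8]
width: 0.0518
finger_force: 30.0
```

>>> servo_tool([
  [0,0,0,0,0,0,30],
  [0,0,0,0,0,0,30],
  [0,0,0,0,0,0,30],
])

```text
time: 26.8
tool_pos: [0.4628, -0.0941, 0.0838]
ee_rot: [-3.141, 0.001, 3.142]
wrist_force: [-0.2, 0.9, -1.7]
width: 0.0514
finger_force: 30.0
```

Lower by 1 mm more, check where the jar sits, then release.

>>> servo_tool([
  [0,0,0.005,0,0,0,30],
  [0,0,0.01,0,0,0,30],
  [0,0,0.01,0,0,0,30],
  [0,0,0.01,0,0,0,30],
])

```text
time: 27.13
tool_pos: [0.4629, -0.0941, 0.0836]
ee_rot: [-3.141, 0.001, 3.141]
wrist_force: [-3.2, 1.3, 5.5]
width: 0.0513
finger_force: 30.0
```

>>> servo_tool([
  [0,0,0,0,0,0,94],
  [0,0,0,0,0,0,94],
  [0,0,0,0,0,0,94],
  [0,0,0,0,0,0,94],
  [0,0,0,0,0,0,94],
  [0,0,0,0,0,0,94],
  [0,0,0,0,0,0,94],
  [0,0,-0.2,0,0,0,94],
  [0,0,-0.4,0,0,0,94],
  [0,0,-0.7,0,0,0,94],
  [0,0,-1,0,0,0,94],
])

```text
time: 28.05
tool_pos: [0.4619, -0.0938, 0.1827]
ee_rot: [3.141, -0.002, 3.141]
wrist_force: [0.3, -0.5, 0.3]
width: 0.0943
finger_force: 0.0
```

>>> servo_tool([
  [0.33,-0.33,0,0,0,0,94],
  [0.66,-0.66,0,0,0,0,94],
  [0.9,-1,0,0,0,0,94],
])

```text
time: 28.3
tool_pos: [0.3778, -0.1864, 0.1834]
ee_rot: [-3.141, 0.002, -3.138]
wrist_force: [0.7, -0.5, -1.0]
width: 0.0938
finger_force: 0.0
```

>>> servo_tool([
  [0.2,-0.33,0,0,0,0,94],
  [0.4,-0.66,0,0,0,0,94],
  [0.4,-1,0,0,0,0,94],
])

```text
time: 28.55
tool_pos: [0.3357, -0.2873, 0.183]
ee_rot: [-3.141, -0.0, 3.14]
wrist_force: [1.0, 0.7, 0.2]
width: 0.0939
finger_force: 0.0
```

>>> servo_tool([
  [0,-0.33,0,0,0,0,94],
  [0,-0.66,0,0,0,0,94],
  [0,-1,0,0,0,0,94],
  [0,-1,0,0,0,0,94],
  [0,-1,0,0,0,0,94],
  [0,-1,0,0,0,0,94],
  [0,-1,0,0,0,0,94],
  [0,-1,0,0,0,0,94],
])

```text
time: 29.22
tool_pos: [0.3388, -0.3851, 0.1828]
ee_rot: [-3.141, 0.0, -3.14]
wrist_force: [-0.4, -0.7, -0.3]
width: 0.0942
finger_force: 0.0
```

```bash
cat > chk.py <<'E'
from h import *
ims={}
for n in("top","side"):
    ims[n]=robot.snapshot(n);cv2.imwrite(f"pics/{n}3.png",ims[n][:,:,::-1])
def mk(im,name):
    hh,s,v=[c.astype(int) for c in cv2.split(cv2.cvtColor(im,cv2.COLOR_RGB2HSV))]
    a,b,c=[im[:,:,i].astype(int) for i in range(3)]
    return {'jar':(s>190)&(hh<14)&(v>60),'rosebox':(c>b*0.85)&(a>b+15)&(a>70),'candlestick':(b>a*1.15)&(b>c),'bluecup':(c>a*1.15)&(v>60)&(s>100)}[name].astype(np.uint8)
yv=np.array([-.080,.9968]);xv=np.array([.9968,.080]);S0=np.array([.462,-.093])
for k,p,z in (('jar',(.463,-.094),.056),('candlestick',(.443,.1465),.006),('rosebox',(.4525,.027),0),('bluecup',(.5425,.1545),0)):
    for n in ims:
        u,v=proj(n,[*p,z+.03]);m=hullmask(comp(mk(ims[n],k),u,v,22))
        def f(q):
            o=sil(n,k,*q,z)
            if k in('candlestick','jar'):o=hullmask(o>.5)
            return -np.minimum(m,o).sum()/np.maximum(m,o).sum()
        r=minimize(f,p,method='Nelder-Mead',options=dict(initial_simplex=[p,(p[0]+.01,p[1]),(p[0],p[1]+.01)],xatol=3e-4))
        d=r.x-S0;print(k,n,np.round(r.x,4),'slate-frame',np.round([d@xv,d@yv],4),round(-r.fun,2))
o=robot.get_obs();print(o["time"],o["tool_pos"])
c=[cv2.resize(cv2.imread(f"pics/{n}3.png")[a:a+200,b:b+200],None,fx=2,fy=2) for n,a,b in (("top",130,130),("side",110,130))]
cv2.imwrite("pics/c3.png",np.hstack(c))
E
python3 chk.py
```

```text
jar top [ 0.4634 -0.0942] slate-frame [ 0.0013 -0.0013] 0.83
jar side [ 0.463 -0.074] slate-frame [0.0025 0.0189] 0.0
candlestick top [0.446  0.1466] slate-frame [0.0032 0.2401] 0.9
candlestick side [0.4534 0.146 ] slate-frame [0.0105 0.239 ] 0.28
rosebox top [0.4528 0.0265] slate-frame [0.0004 0.1198] 0.95
rosebox side [0.4863 0.0641] slate-frame [0.0368 0.1547] 0.24
bluecup top [0.5448 0.156 ] slate-frame [0.1025 0.2416] 0.9
bluecup side [0.5437 0.155 ] slate-frame [0.1013 0.2407] 0.66
29.3167 [ 0.33877996 -0.38527785  0.18284959]
```

View pics/c3.png

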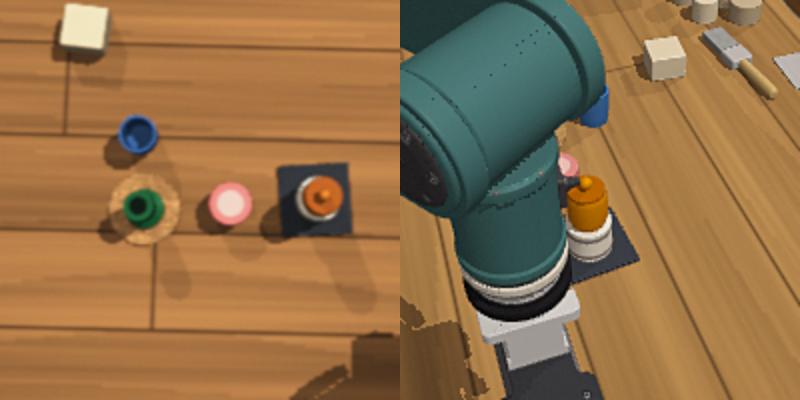

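The top view shows the jar at (322,197) centred on the pedestal, and everything else in place within about 3 mm. In the side view the arm covers part of the scene, but the jar at (587,205) stands upright on the pedestal. Handing in.

```bash
python3 -c "
from bench import robot
print(robot.close_job())"
```

```text
the job is handed in; nothing more can be done
None
```

The job is handed in: in the last top-view check all five pieces stood within about 4 mm of their places, upright and released, and I kept clear of the vase, bottle and block; no verdict came back.

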